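# Refit the feed rotor of a coin counter

### The job

The coin counter on the exchange desk has had its feed rotor taken out for cleaning. Pick up the rotor with four teeth, turn it so that its teeth drop into the gaps between the four dogs of the counter's drive plate, lower it in rather than dropping it, and push it down until the drive plate is fully home, then let go. Leave the rotor with three teeth where it is.

Things in the scene. Friction and masses are not known exactly. Their poses are not given: they have to be found in the camera images.
- rotor_mid (a point): The loose rotor to fit, 62 mm tall, 0.13-0.25 kg, upright on the desk: grey hub 44 mm across, 22 high, with FOUR radial teeth, each 20 wide, 20 high, reaching 50 mm from the axis; above the hub a plain black knob, 30 mm across, 40 high (22 to 62 mm above the underside), to grip. Point: on the axis, 31 mm above the underside. z up; teeth lie along +x, +y, -x, -y.
- drive_plate (a point): Centre of the top face of the steel plate (124 mm across) on the low black counter; the rotor stands on it, teeth along its x and y axes, any quarter turn (play 13 deg or 8 mm either way). z up. Four round-topped dogs, 20 mm wide, 20 high, 36 to 58 mm from the axis, on the diagonals. 99 mm above the desk at first, sinks when pushed, never turns. Hopper rim round it: 164 mm inside, 92 mm above the desk.
- seat (a joint): How far the drive plate has been pushed down, m: 0 at the start (up), 0.012 at its hard stop (fully home). It takes a downward push of about 13 N, stays where it is left, and does not sink under the rotor's own weight.
- spare_mid (a point): Another loose rotor, same materials, height, hub, knob and tooth size, but with THREE teeth 120 deg apart: the wrong one, leave it alone. Point on its axis, 31 mm above its underside, z up. Which of the two rotors stands nearer the robot varies.
Not all that is in view belongs to the job. What is shaped like the part that bears rotor_mid but brown or yellow is not meant.

How it is judged:
At the end, for the whole second after the job is handed in: The four-toothed rotor stands upright (within 10 deg) and still with its teeth between the dogs (underside within 5 mm of the plate, axes within 15 mm), the plate is pushed down at least 9 of its 12 mm, and the three-toothed rotor is within 30 mm of its start (z of rotor_mid in the frame of drive_plate between 0.025 and 0.036 m and horizontal distance between rotor_mid and drive_plate below 0.015 m and angle between rotor_mid's own z axis and vertical below 0.17 rad and value of joint seat above 0.009 m and linear speed of rotor below 0.02 m/s and distance of spare_mid from where it was at the start of the episode below 0.03 m); the robot touches nothing.
It fails at once if the rotor falls into the drive (faster than 0.8 m/s over the plate) (horizontal distance between rotor_mid and drive_plate below 0.03 m and linear speed of rotor above 0.8 m/s).
It fails at once if the three-toothed rotor is moved by more than 30 mm (distance of spare_mid from where it was at the start of the episode above 0.03 m).
It also fails if it takes over 38 s, if anything falls off the work surface, if the arm or the gripper's body presses on something with over 40 N, if the wrist force passes 120 N, or if a joint passes its speed limit or range.

### The arm

A 7-joint arm with a two-finger parallel gripper is mounted at the origin on the work surface. World frame = base frame: x ahead of the robot, y to its left, z up, the work surface at z = 0. Lengths are in m, angles in rad, forces in N, time in s.
With the tool pointing down it reaches from about 0.425 to 0.925 m from the base axis. Payload 6.8 kg.
Tool frame: the origin (TCP) lies midway between the tips of the shut fingers; the grasp point (between the pads) lies 19 mm behind it (env.grip_point_offset is the distance from the TCP to the grasp point, in m); z points along the fingers, y is the line along which they close (so a half turn about z gives the same grasp; the last joint's range is limited). The gripper opens to 85 mm and grips with 20 to 120 N. Pads are 22 mm wide; open, the fingers measure 114 mm over their backs; the gripper's body (76 mm by 85 mm) begins 54 mm behind the grasp point. The pads swing forward as they close: fully open they stand 13 mm farther back than shut.
Start: joints at [-1.219, 0.477, 0.022, 1.555, -0.011, 1.109, -0.083], TCP at [0.3, 0.605, 0.202] pointing down, gripper open.
Joint ranges: [-2.96, 2.96], [-0.34, 2.1], [-1.41, 1.46], [0.24, 2.44], [-1.37, 4.51], [0.17, 1.92], [-2.96, 2.96]. Speed limits (rad/s): [2.39, 2.39, 3.14, 3.14, 3.14, 3.14, 3.14].

### API

Orientations are given as a 3x3 rotation matrix whose columns are the frame's x, y, z axes.
In Python, from bench import env, open_jaws, clamp, cams gives the robot as it stands. The module is installed in compiled form; this text tells all that it offers. Calls block until the motion is done:
- env.move_ptp(position, orientation): joint-space move of the TCP to a pose.
- env.servo_line(position, attitude=None, speed=0.15, force_limit=None): straight line of the TCP; attitude=None keeps the orientation; speed is the mean speed in m/s. With force_limit (N) it stops when the force on the tool has changed by that much, and returns True; else False.
- env.move_j(angles): joint-space move.
- open_jaws() and clamp(strength=None): open the fingers fully, or close them until they stop; strength is the grip in N (None keeps the last).
- env.pause(seconds).
- env.ik(position, orientation): joint angles nearest the present ones, or None.
- env.get_state(): the state.
- cams.read_camera(name): name is "scene" or "top" or "wrist"; returns a dict with "frame" (420x560x3 uint8, blue, green, red), "range_z" (420x560 float32, m along the optical axis (not along the pixel's ray), 0 where there is no reading), "fx", "fy", "cx", "cy" (pixels), "extrinsics" (4x4, takes a point from camera to world coordinates). Camera axes: x right, y up, looking along -z (the intrinsics and any distortion apply to the point x, -y, -z); pixel columns grow to the right and rows downward; lengths in m; the calibration is good to about 2 mm. A picture is of the moment at which its call begins.
A pose or a line that the arm cannot do raises env.IKError and nothing moves.
- env.job_done(): hands the job in; it is judged then, once.
The state is a dict: "time_s": time; "joints": joint angles; "qvel": joint speeds; "effort": joint torques, N m; "eef_pos": TCP position; "tool_rot": TCP orientation; "ft_force": force on the tool from outside, world axes, zero at the start; "moment": the same for the moment, N m; "width": opening from 0.0 (shut) to 1.0 (fully open); "finger_force": force on a finger pad.
Only numpy, scipy, OpenCV 4.12 (cv2) and the standard library are available. Lean on these libraries where they do the work, as an engineer would, in place of code of your own. Each camera call takes 0.05 s, during which the arm holds its last target. There are 200 camera calls.

## Working session

There is one attempt and no reset: what is moved stays moved. The work goes in short steps, each a Python script; the robot and the scene stay as the last script left them, time stands still between calls to the robot, and variables do not carry over. Pictures are saved under pics/ and viewed, at most 10 in all, crops included, and the job is handed in when it is done.

```bash
mkdir -p pics
cat > h.py <<'E'
import numpy as np, cv2
from bench import env, open_jaws, clamp, cams
def pts(c):
    d=c["range_z"]; h,w=d.shape; u,v=np.meshgrid(np.arange(w),np.arange(h))
    P=np.stack([(u-c["cx"])/c["fx"]*d,-(v-c["cy"])/c["fy"]*d,-d,np.ones_like(d)],-1)@c["extrinsics"].T
    P=P[...,:3]; P[d<=0]=np.nan
    return P
E
python3 - <<'E'
from h import *
for n in ("top","scene"):
    c=cams.read_camera(n); cv2.imwrite(f"pics/{n}.png",c["frame"]); print(n,c["extrinsics"].round(3).tolist(),c["fx"],(c["range_z"]>0).mean(),c.keys())
    np.savez(f"{n}.npz",**{k:np.asarray(v) for k,v in c.items()})
print(env.get_state()["time_s"])
E
```

```text
top [[0.007, 0.983, -0.186, 0.399], [-1.0, 0.002, -0.029, -0.076], [-0.029, 0.186, 0.982, 0.806], [0.0, 0.0, 0.0, 1.0]] 387.6864509039162 0.9960884353741497 dict_keys(['frame', 'range_z', 'fx', 'fy', 'cx', 'cy', 'extrinsics'])
scene [[0.459, -0.73, 0.507, 0.982], [0.888, 0.381, -0.256, -0.285], [-0.007, 0.568, 0.823, 0.813], [0.0, 0.0, 0.0, 1.0]] 399.7209152697457 0.9961862244897959 dict_keys(['frame', 'range_z', 'fx', 'fy', 'cx', 'cy', 'extrinsics'])
0.1
```

View pics/top.png

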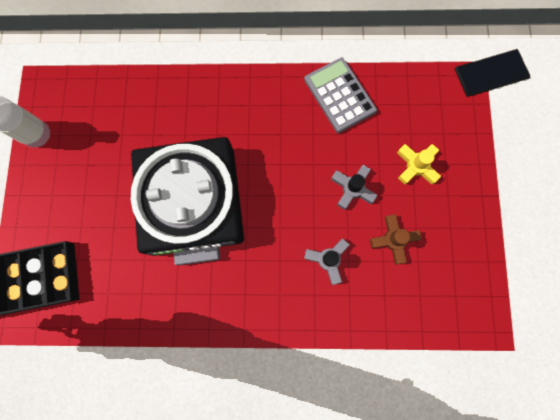

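View pics/scene.png

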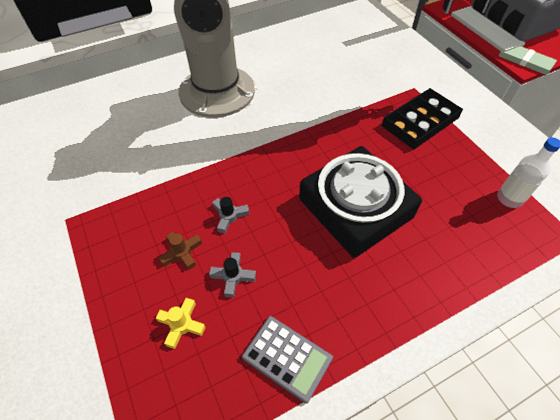

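The top view shows the four-toothed grey rotor at about (355,186), the three-toothed one at (331,260) and the counter's drive plate at (182,193). The scene view agrees, with the rotors at (232,275) and (227,212) and the plate at (362,183). Next I measure these points.

```bash
cat > m.py <<'E'
from h import *
def ang(xy,n): return np.degrees(np.angle(np.exp(1j*n*np.arctan2(xy[:,1],xy[:,0])).mean())/n)
def load(n): return {k:(v if v.ndim else float(v)) for k,v in np.load(n+".npz").items()}
if __name__=="__main__":
    for n,seeds in (("top",dict(rotor=(355,186),spare=(331,260),plate=(182,193))),("scene",dict(rotor=(232,275),spare=(227,212),plate=(362,183)))):
        c=load(n); P=pts(c)
        for k,(u,v) in seeds.items():
            p0=P[v,u]; Q=P[np.hypot(*(P[...,:2]-p0[:2]).transpose(2,0,1))<.09]
            if k!="plate":
                Q=Q[np.hypot(*(Q[:,:2]-p0[:2]).T)<.065]
                t=Q[Q[:,2]>.055]; ctr=(t[:,:2].max(0)+t[:,:2].min(0))/2
                te=Q[(Q[:,2]>.014)&(Q[:,2]<.027)]; r=te[:,:2]-ctr; rr=np.hypot(*r.T); s=(rr>.03)&(rr<.06)
                N=4 if k=="rotor" else 3
                print(n,k,ctr.round(4),"ztop",np.median(t[:,2]).round(4),"zteeth",np.median(te[:,2]).round(4),"ang",ang(r[s],N).round(1),[abs(np.exp(1j*m*np.arctan2(r[s,1],r[s,0])).mean()).round(2) for m in(3,4)],rr.max().round(3),len(t),s.sum())
            else:
                m=((P[...,2]>.109)&(P[...,2]<.13)&(np.hypot(P[...,0]-p0[0],P[...,1]-p0[1])<.09)).astype(np.uint8)
                nn,L,st,_=cv2.connectedComponentsWithStats(m)
                D=np.array([[*((lambda q:(q.max(0)+q.min(0))/2)(P[L==i][:,:2])),P[L==i][:,2].max()] for i in range(1,nn) if st[i,4]>15])
                ctr=D[:,:2].mean(0); r=D[:,:2]-ctr
                print(n,k,D.round(4).tolist(),ctr.round(4),"r",np.hypot(*r.T).round(4),"dogs ang",ang(r,4).round(1),"zplate",np.median(P[v-3:v+4,u-3:u+4,2]).round(4))
E
python3 m.py
```

```text
top rotor [ 0.5965 -0.2054] ztop 0.061 zteeth 0.0196 ang -32.7 [np.float64(0.01), np.float64(0.82)] 0.05 178 383
top spare [ 0.4455 -0.1507] ztop 0.0615 zteeth 0.0199 ang -43.1 [np.float64(0.9), np.float64(0.03)] 0.05 191 310
top plate [[0.613, 0.1432, 0.1208], [0.5739, 0.0886, 0.1213], [0.5582, 0.1813, 0.1219], [0.5209, 0.1269, 0.1207]] [0.5665 0.135 ] r [0.0472 0.047  0.047  0.0463] dogs ang 9.9 zplate 0.0986
scene rotor [ 0.5954 -0.2077] ztop 0.0609 zteeth 0.0196 ang -33.2 [np.float64(0.04), np.float64(0.81)] 0.051 155 331
scene spare [ 0.4439 -0.153 ] ztop 0.0609 zteeth 0.0195 ang -42.7 [np.float64(0.89), np.float64(0.22)] 0.051 119 181
scene plate [[0.5213, 0.1241, 0.121], [0.5594, 0.1781, 0.1202], [0.5751, 0.0866, 0.1198], [0.6133, 0.1407, 0.1211]] [0.5673 0.1324] r [0.0467 0.0464 0.0464 0.0467] dogs ang 10.0 zplate 0.0981
```

```bash
cat >> h.py <<'E'
def R(deg):
    a=np.radians(deg); y=np.array([np.cos(a),np.sin(a),0]); z=np.array([0,0,-1.]); return np.stack([np.cross(y,z),y,z],1)
rot=np.array([.596,-.2065]); plate=np.array([.567,.1337])
E
python3 - <<'E'
from h import *
print(env.get_state()["tool_rot"],env.grip_point_offset)
best=None
for a in (57,-33,-123,147):
    q=[env.ik([*p,z],R(a)) for p,z in((rot,.026),(rot,.2),(plate,.3),(plate,.11))]
    print(a,[None if x is None else np.round(x,2).tolist() for x in q])
E
```

```text
[[-8.96140772e-01  4.43769437e-01 -6.35202823e-04]
 [ 4.43769875e-01  8.96139433e-01 -1.55398168e-03]
 [-1.20379280e-04 -1.67447022e-03 -9.99998591e-01]] 0.0187
57 [[-0.12, 0.67, 0.5, 1.82, -0.44, 0.77, 1.61], [-0.32, 0.5, 0.78, 1.71, -0.39, 1.1, 1.58], [-0.59, 0.25, 0.31, 1.68, -0.08, 1.23, 0.73], [-0.54, 0.44, 0.26, 1.88, -0.15, 0.84, 0.79]]
-33 [[-0.19, 0.69, 0.59, 1.83, -0.53, 0.79, 0.11], [-0.4, 0.55, 0.91, 1.71, -0.48, 1.12, 0.09], [-0.8, 0.27, 0.57, 1.69, -0.15, 1.23, -0.76], [-0.76, 0.48, 0.56, 1.9, -0.33, 0.86, -0.61]]
-123 [[-0.44, 0.92, 1.05, 1.84, -0.96, 1.0, -1.11], [-0.55, 0.76, 1.27, 1.72, -0.76, 1.26, -1.24], [-1.23, 0.5, 1.29, 1.71, -0.5, 1.31, -1.98], [-1.15, 0.84, 1.27, 1.92, -0.91, 1.12, -1.66]]
147 [[0.14, 0.61, 0.13, 1.8, -0.11, 0.73, 2.89], [1.01, 0.69, -1.19, 1.62, 0.66, 1.29, 2.28], [-0.38, 0.25, 0.05, 1.66, -0.01, 1.23, 2.24], [-0.28, 0.43, -0.08, 1.86, 0.04, 0.85, 2.19]]
```

```bash
python3 - <<'E'
from h import *
s=lambda m:print(m,(lambda g:(round(g["time_s"],1),g["eef_pos"].round(4) if hasattr(g["eef_pos"],'round') else g["eef_pos"],np.round(g["ft_force"],1),round(float(np.ravel(g["width"])[0]),3),g["finger_force"]))(env.get_state()))
open_jaws(); env.move_ptp([*rot,.13],R(57)); s("above")
c=cams.read_camera("wrist"); cv2.imwrite("pics/w1.png",c["frame"])
print("stop",env.servo_line([*rot,.027],speed=.1,force_limit=8)); s("down")
clamp(60); s("grip")
env.servo_line([*rot,.25],speed=.12); s("lift")
c=cams.read_camera("wrist"); cv2.imwrite("pics/w2.png",c["frame"])
E
python3 -c "
import cv2,numpy as np
cv2.imwrite('pics/w12.png',cv2.resize(np.hstack([cv2.imread(f'pics/w{i}.png') for i in (1,2)]),(800,300)))"
```

```text
above (3.4, array([ 0.5964, -0.2054,  0.1299]), array([-0. , -0.2, -0.1]), 1.001, 0.0)
stop False
down (4.6, array([ 0.5966, -0.2068,  0.0277]), array([-0.2,  0.4, -0.1]), 1.001, 0.0)
grip (5.2, array([ 0.5962, -0.2066,  0.0276]), array([-1.2,  1. ,  5.2]), 0.303, 58.67649793624878)
lift (7.2, array([ 0.5957, -0.2063,  0.2494]), array([ 0.1, -0.3, -2. ]), 0.306, 59.09111738204956)
```

View pics/w12.png

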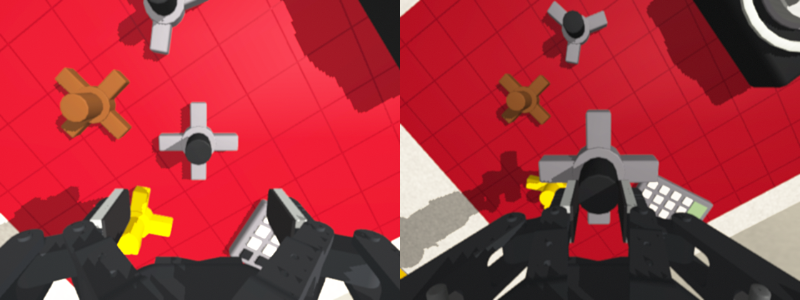

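The left half shows the gripper centred over the grey four-toothed rotor at (198,145). The right half shows it held by the knob at (600,185), teeth square to the fingers. Next I carry it over the plate and check from close by.

Run:
```python
from h import *
env.move_ptp([*plate,.25],R(55)); env.servo_line([*plate,.175],speed=.1)
g=env.get_state(); print(g["time_s"],g["eef_pos"],g["tool_rot"][:,1],np.round(g["ft_force"],1))
for n in("wrist","top"):
    c=cams.read_camera(n); cv2.imwrite(f"pics/{n}2.png",c["frame"]); np.savez(n+"2.npz",**{k:np.asarray(v) for k,v in c.items()})
a,b=[cv2.imread(f"pics/{n}2.png") for n in("wrist","top")]
cv2.imwrite("pics/c2.png",cv2.resize(np.hstack([a,b]),(800,300)))
```

```text
9.4333 [0.56755584 0.13365168 0.17557541] [5.73748682e-01 8.19031004e-01 8.15649512e-04] [ 0.   0.1 -1.5]
```

View pics/c2.png

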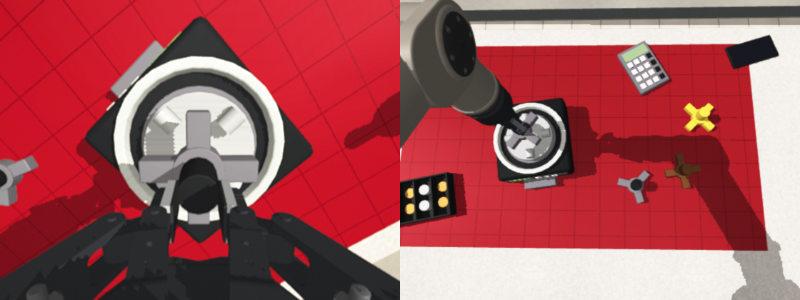

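The wrist view shows the front tooth at (198,125) midway between two dogs at about (170,140) and (228,122), so it is aligned. I lower it next.

Run:
```python
from h import *
def s(m):
    g=env.get_state(); print(m,round(g["time_s"],2),g["eef_pos"].round(4),np.round(g["ft_force"],1),np.round(g["width"],3))
hit=env.servo_line([*plate,.122],speed=.04,force_limit=6); s(f"lower {hit}")
if env.get_state()["eef_pos"][2]<.130:
    clamp(110)
    hit=env.servo_line([*plate,.105],speed=.02,force_limit=32); s(f"push {hit}")
```

```text
lower True 10.65 [0.5667 0.1336 0.1257] [0.2 0.5 2.6] 0.305
push True 11.54 [0.5668 0.1337 0.1148] [-3.7 -0.  10. ] 0.277
```

Run:
```python
from h import *
hit=env.servo_line([*plate,.109],speed=.02,force_limit=32); g=env.get_state(); print(hit,g["eef_pos"],np.round(g["ft_force"],1))
open_jaws(); env.servo_line([*plate,.26],speed=.12)
env.move_ptp([.45,.40,.3],R(55))
for n in ("top","scene"):
    c=cams.read_camera(n); P=pts(c); cv2.imwrite(f"pics/{n}3.png",c["frame"])
    d=np.hypot(P[...,0]-plate[0],P[...,1]-plate[1]); k=P[(d<.03)&(P[...,2]>.14)&(P[...,2]<.17)]
    print(n,"knob",((k.max(0)+k.min(0))/2).round(4),np.median(k[:,2]).round(4),"teeth",np.median(P[(d>.025)&(d<.045)&(P[...,2]>.1)&(P[...,2]<.125)][:,2]).round(4),"plate",np.median(P[(d<.06)&(d>.05)&(P[...,2]>.07)&(P[...,2]<.1)][:,2]).round(4))
print(env.get_state()["time_s"])
a,b=[cv2.imread(f"pics/{n}3.png") for n in("scene","top")]
cv2.imwrite("pics/c3.png",cv2.resize(np.hstack([a,b]),(800,300)))
```

```text
True [0.56673351 0.13375595 0.11478834] [-2.6 -0.6  9.9]
top knob [0.5664 0.1341 0.1461] 0.1483 teeth 0.1062 plate 0.0868
scene knob [0.5675 0.1306 0.1454] 0.1478 teeth 0.1058 plate 0.0868
14.9917
```

View pics/c3.png

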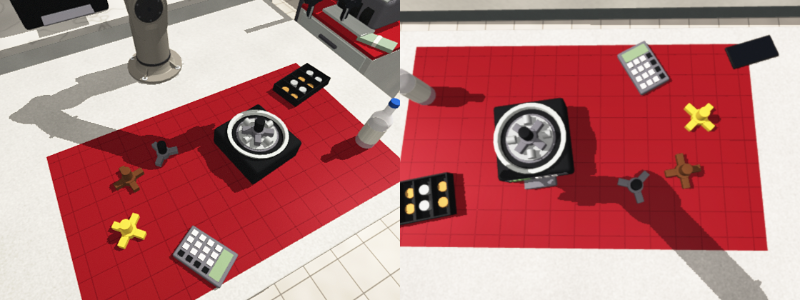

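The views show the rotor standing in the counter at (258,127) and (527,132). The plate is at 0.087 m, down about 12 mm from 0.099 m. The knob top is at 0.148 m, 61 mm above the plate against the rotor's 62 mm. The spare has not moved, and the arm is clear.

```bash
python3 -c "
from h import *
print(env.job_done())"
```

```text
the job is handed in; nothing more can be done
None
```

The four-toothed rotor is seated between the dogs with the drive plate about 12 mm down (fully home) and released, the three-toothed rotor was left alone, and the job was handed in at about 15 s; no verdict was returned.

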